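# Load the last dish and hold the dish carrier up level

### The job

Put the small lidded dish that lies by itself on the table into the empty round recess of the aluminium dish carrier, setting it down rather than dropping it. Then pick the loaded carrier up by its black grip bar, keeping it level all the way, and finish while still holding it, steady and level with both dishes seated, about 15 cm clear of the table, ready to be taken over. Leave the other things on the table where they are.

Things in the scene. Friction and masses are not known exactly. Their poses are not given: they have to be found in the camera images.
- carrier: Loose dish carrier, about 0.35 kg: aluminium plate 190 x 64 x 9 mm on 4 mm feet (plate top 13 mm up), round recesses centred 65 mm from the middle at +x and -x, 46 mm wide, 4 mm deep (floor 9 mm up), grip bar across the middle. Origin: centre of its underside, at the bottom of the feet; x along the length, y along the width, z up. It may stand at any yaw.
- carrier_grip (a point): Centre of the carrier's black grip bar: 12 mm thick (along carrier x), 60 mm long (along carrier y), 18 mm high (50 to 68 mm above the bottom of the feet), on two thin posts 44 mm apart, free space below it. Axes as the carrier's; take it from above with the fingers closing along carrier x.
- seat_free (a point): The empty recess, at the carrier's -x end: the point where the centre of the dish comes to lie when it is seated, 5.5 mm above the recess floor and 14.5 mm above the bottom of the feet. Axes as the carrier's.
- seat_taken (a point): The same point of the recess at the carrier's +x end, in which a dish already lies.
- dish_loose: Small round clear dish with lid, 38 mm diameter, 11 mm high, 12 g, lying on the table; the only small dish not on the carrier. Origin at the centre of its underside, z up. A solid disc to the touch. To its left (+y, from about y = 0.02) lies the white mounting board with a tall manual injector on it (up to about 0.25 m): come in high over it; a flat timer, 18 mm high, lies behind the dish.
- dish_loose_center (a point): Centre of the small loose dish, 5.5 mm above its underside.
- dish_seated: An equal small dish (38 mm diameter, 11 mm high) that already lies in the carrier's +x recess. Origin at the centre of its underside, z up.
- dish_seated_center (a point): Centre of the seated dish, 5.5 mm above its underside.
- dish_large: Bystander, loose: large clear dish, 60 mm diameter, 14 mm high. Origin at the centre of its underside. Leave it alone.
- tape_roll_a: Bystander, loose: roll of tape lying flat, 56 mm diameter, 13 mm high. Origin at the centre of its underside. Leave it alone.
There are look-alikes about, which are no part of the job. What is shaped like the dish_loose but red is not meant.

How it is judged:
By the outcome, as a careful person would: the job done as asked, in the order asked, and still so for the second after the job is handed in, while the arm keeps its last pose, push and grip.
It also fails if it takes over 51 s, if anything falls off the work surface, if the arm or the gripper's body presses on something with over 40 N, if the wrist force passes 120 N, or if a joint passes its speed limit or range.

### The arm

A 6-joint arm with a two-finger parallel gripper is mounted at the origin on a cart in front of the work surface, level with it; the furniture and walls round the work are solid. World frame = base frame: x ahead of the robot, y to its left, z up, the work surface at z = 0. Lengths are in m, angles in rad, forces in N, time in s.
With the tool pointing down it reaches from about 0.35 to 0.775 m from the base axis. Payload 5.5 kg.
Tool frame: the origin (TCP) lies on the mounting face of the last link; the fingertips stand 173 mm ahead of it and the grasp point (between the pads) lies 155 mm ahead of it; z points along the fingers, y is the direction in which the jaws open and shut (so a half turn about z gives the same grasp; the last joint's range is limited). The gripper opens to 85 mm and grips with 20 to 120 N. Pads are 22 mm wide; open, the fingers measure 114 mm over their backs; the gripper's body (76 mm by 85 mm) begins 54 mm behind the grasp point. The pads swing forward as they close: fully open they stand 13 mm farther back than shut.
Start: joints at [-1.447, 0.313, 0.046, 1.304, 0, 1.431], TCP at [0.15, -0.555, 0.405] pointing down, gripper open.
Joint ranges: [-2.76, 2.76], [-0.86, 1.69], [-1.03, 1.26], [-2.2, 2.34], [-1.47, 1.5], [-3.14, 3.14]. Speed limits (rad/s): [2.57, 2.57, 3.14, 3.14, 3.14, 3.14].

### API

Orientations are given as a unit quaternion [w, x, y, z].
In Python, from workcell import * gives the robot as it stands. The module is installed in compiled form; this text tells all that it offers.
- The arm moves only by the shell command python3 -m crank 'ROWS' [FORCE]. ROWS is JSON, a list of rows, each a list of 7 numbers: the shift along the tool's x, y, z in mm, then the turn, a rotation vector about the tool's x, y, z in degrees, then the opening, from 0 (shut) to 1 (fully open). A call has exactly 8 rows; each row shifts and turns the commanded pose from where the row before left it, along the tool's axes as they then stand; what a row does not reach is not made up. A row lasts 1/8 s, in which the tool goes at most 62.5 mm and 10.7 degrees, less where a joint would pass 70% of its speed; a pose out of reach is approached as far as the arm can. A call with a gripper value outside its range is refused whole. The fingers move at their own pace and stop on an object; FORCE is the grip in N (left out, the last holds). Time passes only in rows, so rows that do not move let the fingers close, or fill a call up. It gives the time, the measured TCP pose, the force and the opening at its end, in the units of the state.
- get_state(): the state, without advancing time (a new reading comes with each control period).
- read_camera(name): name is "scene" or "side" or "wrist"; returns the picture (384x512x3 uint8, blue, green, red); there is no depth.
- calibration(name): a dict with "fx", "fy", "cx", "cy" (pixels), "extrinsics" (4x4, takes a point from world to camera coordinates). Camera axes: x right, y down, z forward; pixel columns grow to the right and rows downward; lengths in m; the calibration is good to about 2 mm. A picture is of the moment at which its call begins: read the wrist's pose just before it. calibration takes no time and is no camera call; for the wrist camera it gives the pose at the moment of the call.
- hand_in(): hands the job in, once; it reports no verdict.
The state is a dict: "clock": time; "joint_pos": joint angles; "qvel": joint speeds; "tau": joint torques, N m; "tcp_pos": TCP position; "orientation": TCP orientation; "wrist_force": force on the tool from outside, world axes, zero at the start; "ft_torque": the same for the moment, N m; "finger_gap": finger opening in m.
Only numpy, scipy, OpenCV 4.12 (cv2) and the standard library are available. Lean on these libraries where they do the work, as an engineer would, in place of code of your own. Each camera call takes 0.05 s, during which the arm holds its last target.

## Working session

There is one attempt and no reset: what is moved stays moved. The work goes in short steps, Python scripts to look and compute and a shell command to move; the robot and the scene stay as the last step left them, time stands still between calls to the robot, and variables do not carry over. Pictures are saved under pics/ and viewed, and the job is handed in when it is done.

```bash
mkdir -p pics
python3 - <<'E'
from workcell import *
import cv2
print(get_state())
for n in ("scene","side","wrist"):
    c=calibration(n); print(n,c)
    cv2.imwrite(f"pics/{n}0.png",read_camera(n))
E
```

```text
{'clock': 0.0, 'joint_pos': array([-1.44657391e+00,  3.13975840e-01,  4.49835150e-02,  1.30357634e+00,
        2.62025089e-05,  1.43120640e+00]), 'qvel': array([ 0.00131481,  0.00079663, -0.00091622,  0.00178184, -0.00042236,
       -0.00061878]), 'tau': array([ 3.88572507e-04, -4.80627680e+01,  2.98534799e+01,  1.92879571e-02,
       -1.02669644e-04,  7.12451325e-06]), 'tcp_pos': array([ 0.14991397, -0.55491277,  0.40382441]), 'orientation': array([-8.86043091e-04,  9.91312599e-01,  1.31523934e-01,  1.99099088e-05]), 'wrist_force': array([ 0.66750341, -0.07884264, -0.15946093]), 'ft_torque': array([-0.03945736, -0.00816615, -0.01214219]), 'finger_gap': 0.08530618731361449}
scene {'fx': 488.4906616978454, 'fy': 488.4906616978454, 'cx': 258.7763976193315, 'cy': 190.98587511046767, 'extrinsics': array([[ 0.46860315, -0.88338474,  0.00651856, -0.39911719],
       [-0.55391753, -0.29956505, -0.77681153,  0.27600832],
       [ 0.68817618,  0.36040558, -0.62969942,  0.65761504],
       [ 0.        ,  0.        ,  0.        ,  1.        ]])}
side {'fx': 403.36007631321587, 'fy': 403.36007631321587, 'cx': 250.94491568825615, 'cy': 190.74288730116652, 'extrinsics': array([[-0.98762655,  0.1566453 , -0.00748611,  0.49321568],
       [ 0.11117204,  0.66565826, -0.73792944,  0.13689627],
       [-0.11060999, -0.72963095, -0.67483635,  0.81614579],
       [ 0.        ,  0.        ,  0.        ,  1.        ]])}
wrist {'fx': 269.1800440776565, 'fy': 269.1800440776565, 'cx': 255.90031686084342, 'cy': 192.41808839289794, 'extrinsics': array([[ 0.26185213, -0.96510658, -0.00165684, -0.57436724],
       [-0.91732474, -0.24942075,  0.31032984, -0.0411594 ],
       [-0.29991462, -0.07974067, -0.9506275 ,  0.38045833],
       [ 0.        ,  0.        ,  0.        ,  1.        ]])}
```

View pics/scene0.png

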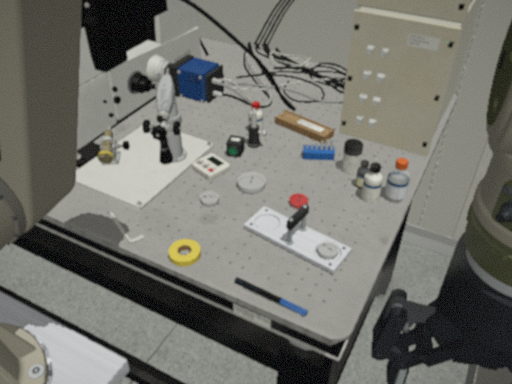

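View pics/side0.png

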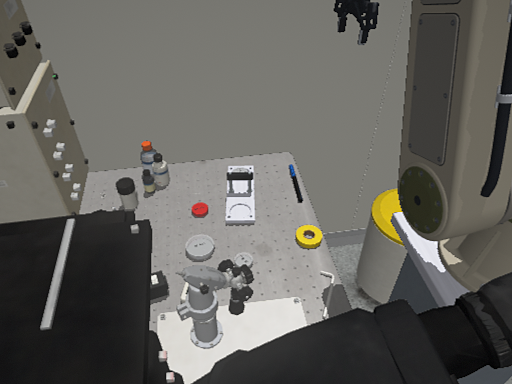

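View pics/wrist0.png

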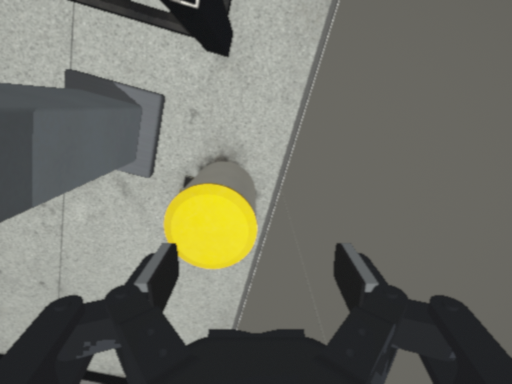

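The scene picture shows these candidates:
- (209,198): small clear dish lying alone, which fits the description.
- (327,250): small dish already seated on the carrier.
- (251,183): large dish.
- (299,201): red dish.
- (184,252): tape roll.

I'll check the choice in enlarged crops.

Run:
```python
import cv2
a=cv2.imread("pics/scene0.png"); 
cv2.imwrite("pics/sc1.png",cv2.resize(a[160:280,180:360],None,fx=4.4,fy=4.4,interpolation=cv2.INTER_CUBIC))
b=cv2.imread("pics/side0.png")
cv2.imwrite("pics/sd1.png",cv2.resize(b[155:275,180:340],None,fx=5,fy=5,interpolation=cv2.INTER_CUBIC))
```

```text
(no output)
```

View pics/sc1.png

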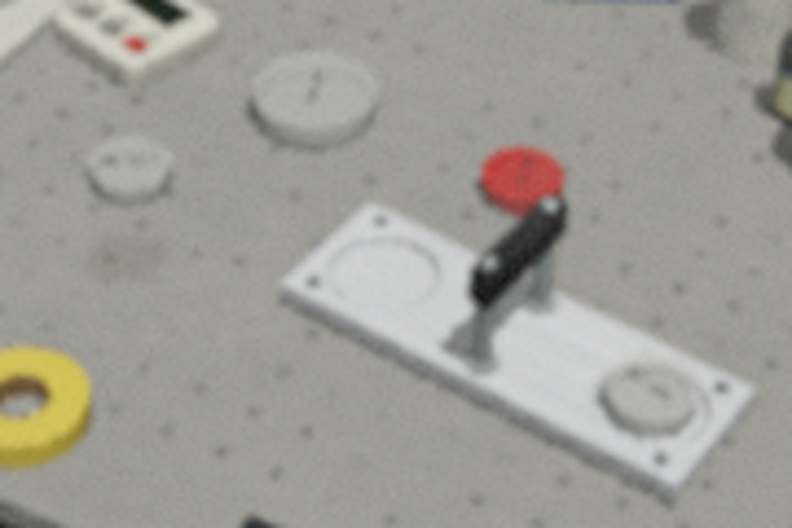

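View pics/sd1.png

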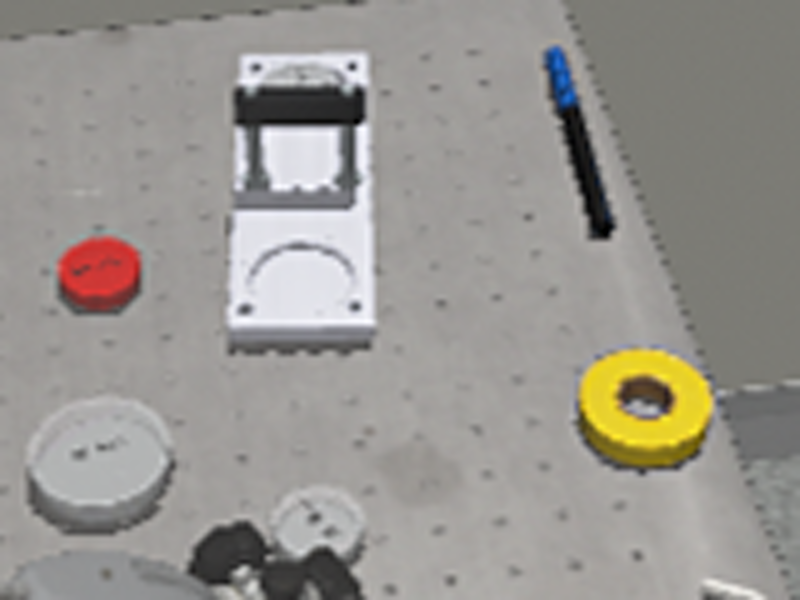

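```bash
cat > h.py <<'E'
import numpy as np, cv2
from workcell import *
def ray(n,uv,z,c=None):
    c=c or calibration(n); E=c["extrinsics"];R=E[:3,:3];t=E[:3,3]
    o=-R.T@t; d=R.T@np.array([(uv[0]-c["cx"])/c["fx"],(uv[1]-c["cy"])/c["fy"],1])
    return o+d*(z-o[2])/d[2]
def pix(n,p,c=None):
    c=c or calibration(n); E=c["extrinsics"]; q=E[:3,:3]@np.array(p)+E[:3,3]
    return np.array([c["fx"]*q[0]/q[2]+c["cx"],c["fy"]*q[1]/q[2]+c["cy"]])
E
python3 - <<'E'
from h import *
s=lambda u,v:(180+u/4.4-.4,160+v/4.4-.4)
d=lambda u,v:(180+u/5-.4,155+v/5-.4)
print("dish",ray("scene",s(130,158),.011),ray("side",d(320,520),.011))
C=[ray("scene",s(*p),.013) for p in((370,205),(284,285),(755,390),(675,488))]
D=[ray("side",d(*p),.013) for p in((229,325),(375,325),(240,55),(369,53))]
for X in(C,D):
    for x in X: print(x.round(4))
    v=(X[2]+X[3]-X[0]-X[1])/2;print("c",np.mean(X,0),np.linalg.norm(v),np.degrees(np.arctan2(v[1],v[0])))
print("rec",ray("scene",s(384,272),.013),ray("side",d(301,290),.013))
print("bar",ray("scene",s(519,245),.065),ray("side",d(300,93),.068))
for n,p in dict(timer=(212,165),large=(251,180),tape=(184,250),red=(299,199)).items(): print(n,ray("scene",p,.015))
E
```

```text
dish [ 0.50540641 -0.07175826  0.011     ] [ 0.50252886 -0.07349801  0.011     ]
[ 0.5261 -0.1834  0.013 ]
[ 0.4632 -0.1753  0.013 ]
[ 0.4989 -0.371   0.013 ]
[ 0.4351 -0.3617  0.013 ]
c [ 0.48083942 -0.27285623  0.013     ] 0.18903429058680402 -98.40430222788544
[ 0.5267 -0.1843  0.013 ]
[ 0.4636 -0.1738  0.013 ]
[ 0.5004 -0.3706  0.013 ]
[ 0.4357 -0.3613  0.013 ]
c [ 0.48162074 -0.27247777  0.013     ] 0.18887227439811843 -98.25530469133696
rec [ 0.49037697 -0.2086867   0.013     ] [ 0.49267325 -0.20033888  0.013     ]
bar [ 0.47890361 -0.27346075  0.065     ] [ 0.48201238 -0.27051219  0.068     ]
timer [ 0.59109207 -0.0247545   0.015     ]
large [ 0.5848052  -0.12334431  0.015     ]
tape [ 0.35464209 -0.11621894  0.015     ]
red [ 0.57618887 -0.23551308  0.015     ]
```

```bash
python3 - <<'E'
from h import *
from scipy.spatial.transform import Rotation as R
s=get_state();c=calibration("wrist");E=c["extrinsics"];o=-E[:3,:3].T@E[:3,3]
w,x,y,z=s["orientation"];T=R.from_quat([x,y,z,w]).as_matrix()
print("cam in tool",T.T@(o-s["tcp_pos"]), T)
# injector triangulate
from scipy.optimize import least_squares
for a,b in (((158,140),(237,300)),((165,155),(237,308)),((155,65),(190,275))):
    r=least_squares(lambda p:np.r_[pix("scene",p)-a,pix("side",p)-b],[.6,.1,.1]);print(r.x,r.cost)
E
python3 -m crank '[[0,0,0,0,0,-10.6,0.66],[0,0,0,0,0,-10.6,0.66],[0,0,0,0,0,-10.6,0.66],[0,0,0,0,0,-10.6,0.66],[0,0,0,0,0,-10.6,0.66],[0,0,0,0,0,-10.6,0.66],[0,0,0,0,0,-10.6,0.66],[0,0,0,0,0,-10.6,0.66]]'
python3 -m crank '[[0,0,0,0,0,-10.25,0.66],[0,0,0,0,0,-10.25,0.66],[0,0,0,0,0,-10.25,0.66],[0,0,0,0,0,-10.25,0.66],[0,0,0,0,0,-10.25,0.66],[0,0,0,0,0,-10.25,0.66],[0,0,0,0,0,-10.25,0.66],[0,0,0,0,0,0,0.66]]'
```

```text
cam in tool [0.07957002 0.00011624 0.0304048 ] [[ 9.65402648e-01  2.60763683e-01 -1.71255231e-04]
 [ 2.60763661e-01 -9.65401637e-01  1.41134521e-03]
 [ 2.02697496e-04 -1.40717354e-03 -9.99998989e-01]]
[0.53228989 0.06417966 0.08402137] 0.1445095873239949
[0.5336372  0.05531266 0.04762105] 2.0115470746725603
[0.59537001 0.09905263 0.2136665 ] 0.06614145772010563
clock: 1.15
tcp_pos: [0.1499, -0.555, 0.4043]
orientation: [-0.0, 0.641, 0.768, 0.0]
wrist_force: [-0.2, -0.8, -0.2]
finger_gap: 0.0562
clock: 2.15
tcp_pos: [0.1499, -0.555, 0.4044]
orientation: [-0.0, 0.074, 0.997, 0.0]
wrist_force: [-0.4, -0.2, -0.1]
finger_gap: 0.0568
```

```bash
python3 -m crank '[[-28,52.8,0,0,0,0,0.66],[-28,52.8,0,0,0,0,0.66],[-28,52.8,0,0,0,0,0.66],[-28,52.8,0,0,0,0,0.66],[-28,52.8,0,0,0,0,0.66],[-28,52.8,0,0,0,0,0.66],[-28,52.8,0,0,0,0,0.66],[-28,52.8,0,0,0,0,0.66]]'
python3 -m crank '[[-28,53,0,0,0,0,0.66],[-28,53,0,0,0,0,0.66],[0,0,40,0,0,0,0.66],[0,0,40,0,0,0,0.66],[0,0,40,0,0,0,0.66],[0,0,20,0,0,0,0.66],[0,0,0,0,0,0,0.66],[0,0,0,0,0,0,0.66]]'
python3 - <<'E'
from h import *
s=get_state();print(s)
a=read_camera("wrist");cv2.imwrite("pics/w1.png",cv2.resize(a,None,fx=1.5,fy=1.5,interpolation=cv2.INTER_CUBIC))
for z in(0,.011): print(pix("wrist",[.504,-.0725,z]))
E
```

```text
clock: 3.15
tcp_pos: [0.4336, -0.1679, 0.4049]
orientation: [0.0, 0.075, 0.997, -0.0]
wrist_force: [0.5, -1.0, -0.4]
finger_gap: 0.0566
clock: 4.15
tcp_pos: [0.504, -0.0731, 0.2656]
orientation: [0.001, 0.073, 0.997, -0.0]
wrist_force: [-0.7, -0.7, -0.1]
finger_gap: 0.0567
{'clock': 4.15, 'joint_pos': array([-3.01700383e-01,  2.74709930e-01, -3.63751433e-01,  9.31121452e-01,
       -6.26493238e-05, -1.54758838e-01]), 'qvel': array([-0.00134338, -0.01073386,  0.01176652, -0.00220027,  0.00064993,
       -0.00739651]), 'tau': array([ 3.11965530e-02, -4.15598023e+01,  2.56782192e+01,  4.89477650e-02,
        2.83786003e-04,  1.81874639e-02]), 'tcp_pos': array([ 0.50399851, -0.0730685 ,  0.26556018]), 'orientation': array([ 5.83934430e-04,  7.34046973e-02,  9.97302051e-01, -1.67792931e-04]), 'wrist_force': array([-0.71349711, -0.71567873, -0.11472894]), 'ft_torque': array([-0.03451649, -0.00678828,  0.0135893 ]), 'finger_gap': 0.05667619336365692}
[256.72011785 194.43740967]
[256.74618978 198.39513929]
```

View pics/w1.png

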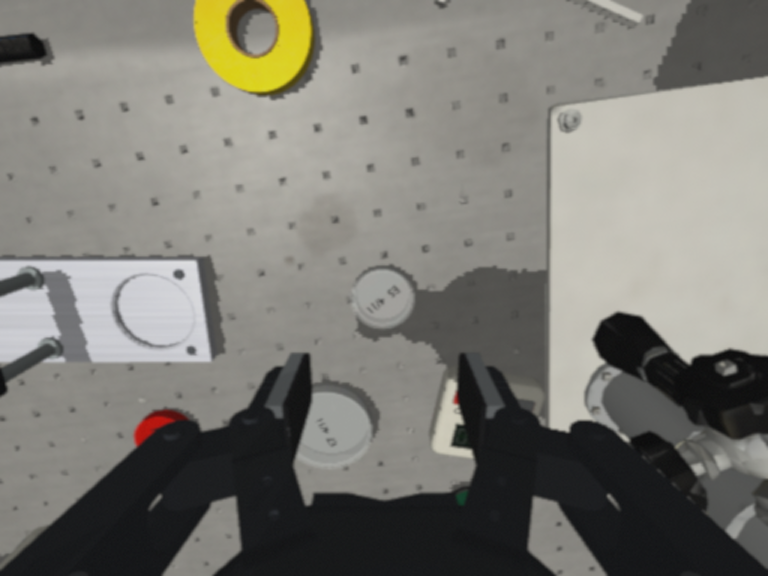

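Run:
```python
from h import *
c=calibration("wrist")
print("dish",ray("wrist",(383/1.5-.2,293.5/1.5-.2),.011),"recess",ray("wrist",(155.5/1.5-.2,311/1.5-.2),.013))
a=cv2.imread("pics/w1.png");cv2.imwrite("pics/w1c.png",cv2.resize(a[250:480,230:540],None,fx=2.5,fy=2.5))
E=c["extrinsics"]
for u in(310,459):
  v=353; d=.1536
  q=np.array([(u/1.5-c["cx"])/c["fx"]*d,(v/1.5-c["cy"])/c["fy"]*d,d]);print(E[:3,:3].T@(q-E[:3,3]))
```

```text
dish [ 0.50109206 -0.07351104  0.011     ] recess [ 0.49178016 -0.20783346  0.013     ]
[ 0.49203871 -0.09982638  0.09695661]
[ 0.50025727 -0.04374362  0.09691117]
```

View pics/w1c.png

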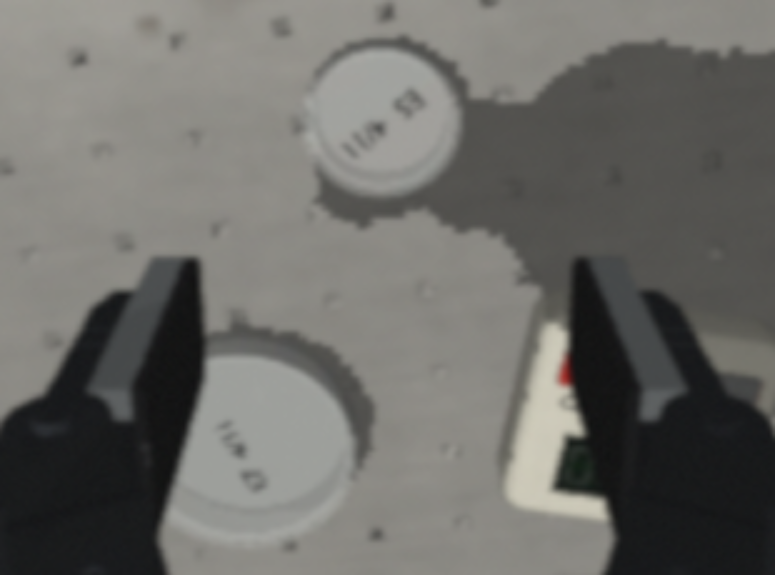

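```bash
python3 -m crank '[[1.5,0,30,0,0,0,0.66],[0,0,25,0,0,0,0.66],[0,0,15,0,0,0,0.66],[0,0,10,0,0,0,0.66],[0,0,7,0,0,0,0.66],[0,0,0,0,0,0,0.66],[0,0,0,0,0,0,0.66],[0,0,0,0,0,0,0.66]]' 25
python3 - <<'E'
from h import *
s=get_state();print(s["tcp_pos"],s["wrist_force"])
cv2.imwrite("pics/w2.png",cv2.resize(read_camera("wrist")[150:350,100:420],None,fx=2.4,fy=2.4,interpolation=cv2.INTER_CUBIC))
cv2.imwrite("pics/d2.png",cv2.resize(read_camera("scene")[120:260,130:310],None,fx=4,fy=4,interpolation=cv2.INTER_CUBIC))
E
```

```text
clock: 5.2
tcp_pos: [0.5024, -0.0728, 0.1782]
orientation: [0.0, 0.073, 0.997, -0.0]
wrist_force: [0.6, 0.7, 1.1]
finger_gap: 0.0559
[ 0.50236669 -0.07279756  0.17818744] [0.56293513 0.6915764  1.0723295 ]
```

View pics/w2.png

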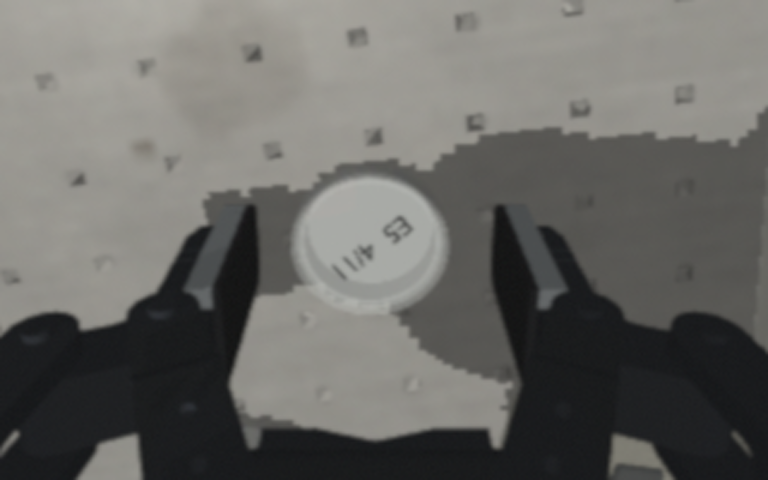

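View pics/d2.png

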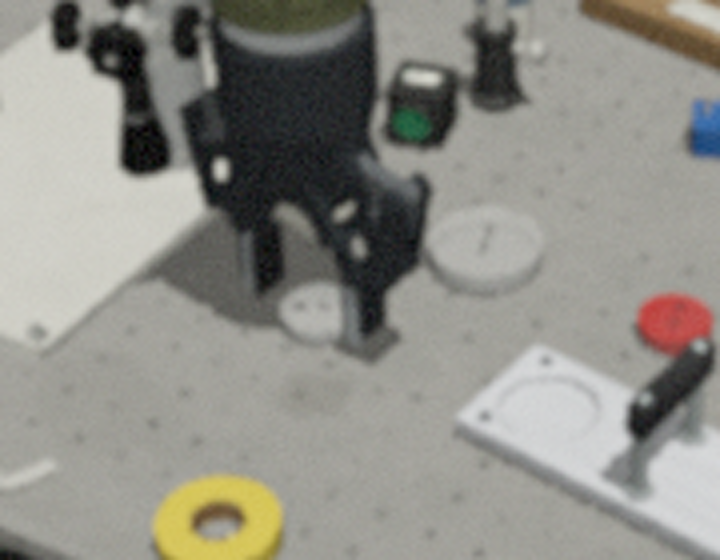

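Run:
```python
from h import *
print(ray("wrist",(100+371/2.4-.3,150+231/2.4-.3),.011), ray("wrist",(100+370/2.4-.3,150+246/2.4-.3),.0),get_state()["tcp_pos"])
for x in (-.011,.011):
  for y in (-.028,.028):
    t=get_state()["tcp_pos"];p=t+np.array([-.9895*x+.1444*y,.1444*x+.9895*y,-.1692]); print((pix("wrist",p)-[100,150])*2.4)
```

```text
[ 0.49950504 -0.07332443  0.011     ] [ 0.50987595 -0.07518319  0.        ] [ 0.50226149 -0.07277441  0.17803306]
[261.04169808 274.89224687]
[487.4029897  275.08079938]
[256.06522963 194.26771404]
[492.49294492 194.45343641]
```

```bash
python3 -m crank '[[2.5,0,1.5,0,0,0,0.66],[0,0,0,0,0,0,0.66],[0,0,0,0,0,0,0.3],[0,0,0,0,0,0,0.3],[0,0,0,0,0,0,0.3],[0,0,0,0,0,0,0.3],[0,0,0,0,0,0,0.3],[0,0,0,0,0,0,0.3]]' 25
python3 - <<'E'
from h import *
s=get_state();print(s["tcp_pos"],s["wrist_force"],s["finger_gap"])
cv2.imwrite("pics/w3.png",cv2.resize(read_camera("wrist")[150:350,100:420],None,fx=2.4,fy=2.4,interpolation=cv2.INTER_CUBIC))
E
```

```text
clock: 6.3
tcp_pos: [0.4996, -0.0724, 0.1764]
orientation: [0.0, 0.073, 0.997, -0.0]
wrist_force: [-2.4, 0.7, 5.6]
finger_gap: 0.0367
[ 0.49962129 -0.07237363  0.17638625] [-2.35243948  0.66615926  5.62419119] 0.03665287546038105
```

View pics/w3.png

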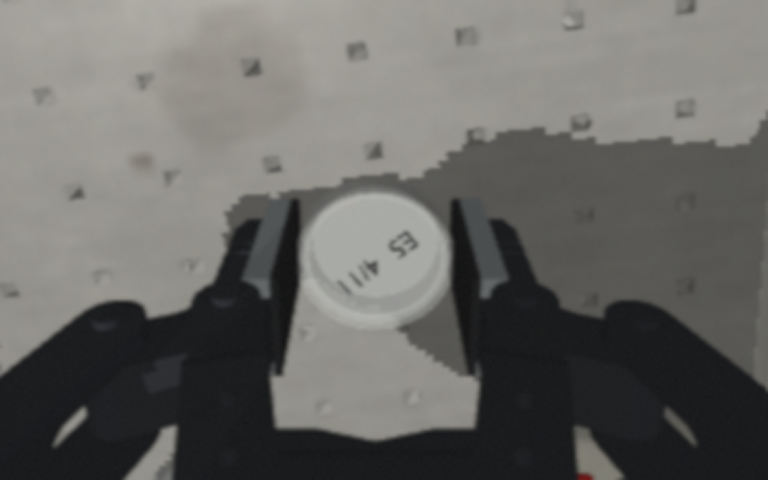

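```bash
python3 -m crank '[[0,0,-2,0,0,0,0.3],[0,0,-5,0,0,0,0.3],[0,0,-10,0,0,0,0.3],[0,0,-15,0,0,0,0.3],[0,0,-20,0,0,0,0.3],[0,0,-18,0,0,0,0.3],[0,0,0,0,0,0,0.3],[0,0,0,0,0,0,0.3]]' 25
python3 - <<'E'
from h import *
s=get_state();print(s["tcp_pos"],s["wrist_force"],s["finger_gap"])
cv2.imwrite("pics/w4.png",cv2.resize(read_camera("wrist")[150:350,100:420],None,fx=2.4,fy=2.4,interpolation=cv2.INTER_CUBIC))
cv2.imwrite("pics/d4.png",cv2.resize(read_camera("scene")[100:220,150:270],None,fx=5,fy=5,interpolation=cv2.INTER_CUBIC))
E
```

```text
clock: 7.35
tcp_pos: [0.4995, -0.0723, 0.2462]
orientation: [0.0, 0.073, 0.997, -0.0]
wrist_force: [0.9, 0.7, 0.4]
finger_gap: 0.0367
[ 0.49949937 -0.07231521  0.24619161] [0.86223223 0.68796558 0.3870822 ] 0.03666597021493432
```

View pics/w4.png

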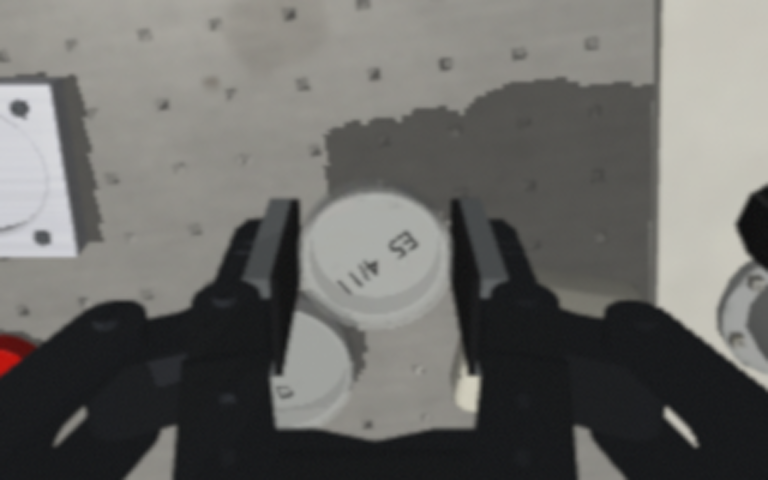

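View pics/d4.png

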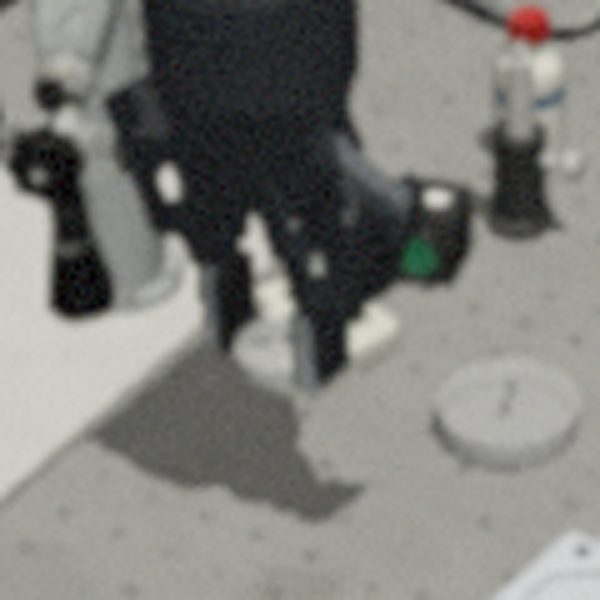

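Run:
```python
from h import *
t=get_state()["tcp_pos"]; X=np.array([-.9895,.1444,0]);Y=np.array([.1444,.9895,0])
f=lambda p:((pix("scene",p)-[150,100]+.4)*5).round(0)
for r in(.166,.170,.174):
  print(r,[f(t+X*x+Y*y-[0,0,r]) for x,y in((.011,-.019),(.011,-.026),(-.011,-.026))])
for b in (.170,.174,.178):
  P=np.array([f(t+X*.019*np.cos(a)+Y*.019*np.sin(a)-[0,0,b]) for a in np.linspace(0,6.28,60)]); print(b,P.min(0),P.max(0))
  P=np.array([f(t+X*.019*np.cos(a)+Y*.019*np.sin(a)-[0,0,b-.011]) for a in np.linspace(0,6.28,60)]); print(' top',P.min(0),P.max(0))
```

```text
0.166 [array([299., 382.]), array([313., 389.]), array([351., 360.])]
0.17 [array([299., 390.]), array([314., 397.]), array([352., 369.])]
0.174 [array([300., 399.]), array([314., 406.]), array([352., 377.])]
0.17 [230. 329.] [330. 388.]
 top [228. 305.] [329. 365.]
0.174 [231. 337.] [331. 397.]
 top [229. 314.] [329. 373.]
0.178 [232. 345.] [331. 405.]
 top [229. 322.] [330. 382.]
```

```bash
python3 -m crank '[[-2,-25,0,0,0,0,0.3],[-2,-30,0,0,0,0,0.3],[-2,-30,0,0,0,0,0.3],[-2,-30,0,0,0,0,0.3],[-3,-20.5,0,0,0,0,0.3],[0,0,0,0,0,0,0.3],[0,0,0,0,0,0,0.3],[0,0,0,0,0,0,0.3]]' 25
python3 - <<'E'
from h import *
s=get_state();print(s["tcp_pos"],s["wrist_force"],s["finger_gap"])
cv2.imwrite("pics/w5.png",cv2.resize(read_camera("wrist")[100:340,80:400],None,fx=2.4,fy=2.4,interpolation=cv2.INTER_CUBIC))
cv2.imwrite("pics/d5.png",cv2.resize(read_camera("scene")[150:290,220:380],None,fx=5,fy=4,interpolation=cv2.INTER_CUBIC))
cv2.imwrite("pics/s5.png",cv2.resize(read_camera("side")[140:270,170:310],None,fx=5,fy=4.5,interpolation=cv2.INTER_CUBIC))
E
```

```text
clock: 8.45
tcp_pos: [0.4908, -0.2071, 0.246]
orientation: [-0.0, 0.072, 0.997, 0.0]
wrist_force: [0.3, 0.4, 0.5]
finger_gap: 0.0362
[ 0.49082961 -0.20709477  0.24604184] [0.26442232 0.36267949 0.4615914 ] 0.03621373142329103
```

View pics/w5.png

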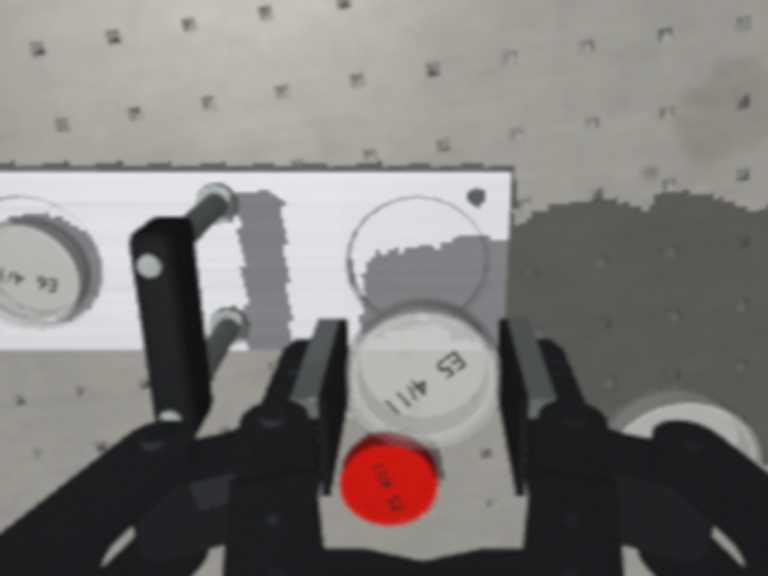

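View pics/d5.png

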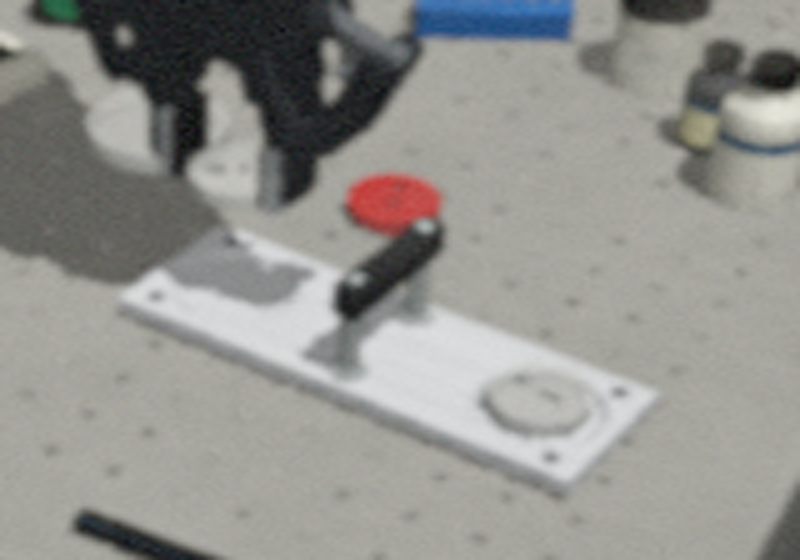

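View pics/s5.png

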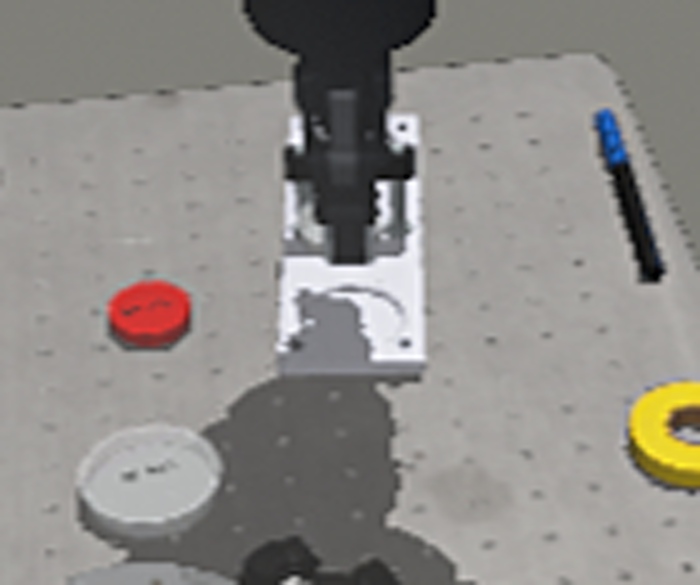

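Run:
```python
from h import *
g=lambda u,v:(80+u/2.4-.3,100+v/2.4-.3)
t=get_state()["tcp_pos"]; X=np.array([-.9895,.1444,0]);Y=np.array([.1444,.9895,0])
for n,uv,z in(("recess",(418,259),.013),("dish top",(424,369),.0697+.011),("pl+",(500,170),.013),("pl-",(500,350),.013)):
    p=ray("wrist",g(*uv),z); print(n,p, "rel tool x,y mm",(p-t)@X*1e3,(p-t)@Y*1e3)
for x in (-.011,.011):
    print(((pix("wrist",t+X*x+Y*.0185-[0,0,.1706])-[80,100])+.3)*2.4, ((pix("wrist",t+X*x-Y*.0185-[0,0,.1706])-[80,100])+.3)*2.4)
```

```text
recess [ 0.49020497 -0.20890505  0.013     ] rel tool x,y mm 0.4823783254312941 -1.6742727372962145
dish top [ 0.49215557 -0.20723353  0.0807    ] rel tool x,y mm -1.2063727044268409 0.26135796686094986
pl+ [ 0.4636399  -0.17835814  0.013     ] rel tool x,y mm 31.179489436722278 24.7158974478361
pl- [ 0.52833222 -0.18527098  0.013     ] rel tool x,y mm -33.83177042102113 27.21721383401894
[496.99466982 393.10349812] [348.686513   392.86086003]
[500.404461   313.03959959] [345.57365487 312.78367427]
```

```bash
python3 -m crank '[[0.7,-2,15,0,0,0,0.3],[0,0,15,0,0,0,0.3],[0,0,12,0,0,0,0.3],[0,0,8,0,0,0,0.3],[0,0,5,0,0,0,0.3],[0,0,2.5,0,0,0,0.3],[0,0,0,0,0,0,0.3],[0,0,0,0,0,0,0.3]]' 25
python3 - <<'E'
from h import *
s=get_state();print(s["tcp_pos"],s["wrist_force"],s["finger_gap"])
cv2.imwrite("pics/w6.png",cv2.resize(read_camera("wrist")[130:310,130:370],None,fx=3.2,fy=3.2,interpolation=cv2.INTER_CUBIC))
cv2.imwrite("pics/d6.png",cv2.resize(read_camera("scene")[180:270,220:340],None,fx=6,fy=6,interpolation=cv2.INTER_CUBIC))
E
```

```text
clock: 9.6
tcp_pos: [0.4901, -0.21, 0.1891]
orientation: [0.0, 0.073, 0.997, -0.0]
wrist_force: [-0.2, 0.1, -0.6]
finger_gap: 0.0367
[ 0.49006932 -0.21000573  0.1890868 ] [-0.218262    0.1366227  -0.57255247] 0.036653719957260106
```

View pics/w6.png

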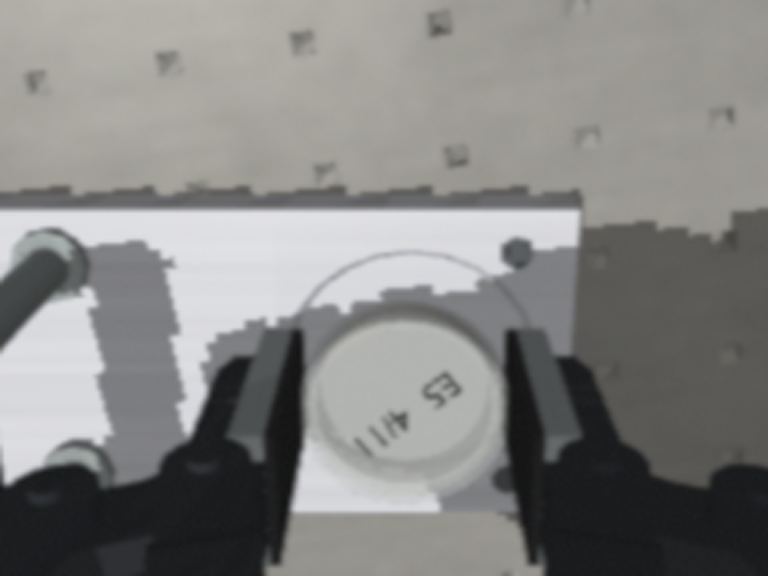

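View pics/d6.png

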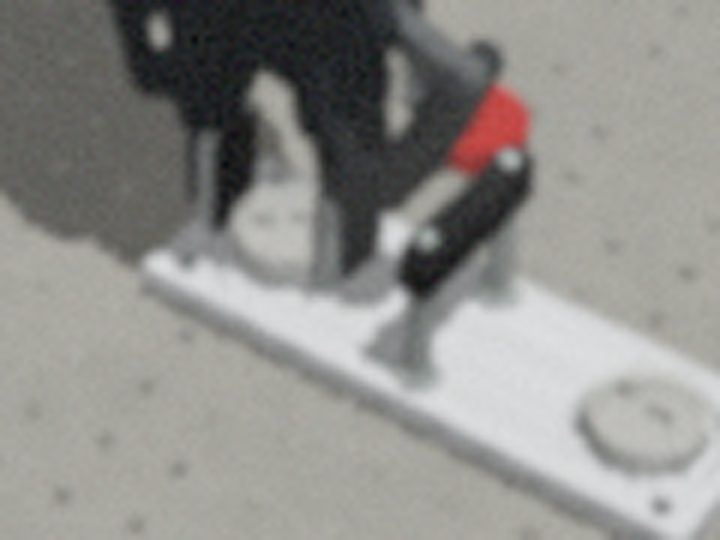

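Run:
```python
from h import *
g=lambda u,v:(130+u/3.2-.35,130+v/3.2-.35)
gi=lambda p:((pix("wrist",p)-[130,130]+.35)*3.2).round(0)
t=get_state()["tcp_pos"]; X=np.array([-.9895,.1444,0]);Y=np.array([.1444,.9895,0])
for n,uv,z in(("plate top edge",(413,205),.013),("plate bottom edge",(413,513),.013),("end",(580,300),.013),("recess top",(413,252),.013),("dish front bottom",(408,502),.0127),("dish top back",(408,318),.0237),("dish top front",(408,487),.0237)):
    p=ray("wrist",g(*uv),z); print(n,p.round(4), "rel",((p-t)@X*1e3).round(1),((p-t)@Y*1e3).round(1))
for x in(-.011,.011): print("tip",gi(t+X*x+Y*.0185-[0,0,.1706]))
for x in(-.019,.019): print("dish top",gi([*(t+X*x)[:2],.0237]),"bot",gi([*(t+X*x)[:2],.0127]))
for x in(-.023,.023): print("recess pred",gi([*(t+X*x)[:2],.013]))
f=lambda p:((pix("scene",p)-[220,180]+.4)*6).round(0)
print("scene dish top",f([*t[:2],.0237]))
```

```text
plate top edge [ 0.4595 -0.204   0.013 ] rel 31.0 1.5
plate bottom edge [ 0.5242 -0.2132  0.013 ] rel -34.3 1.8
end [ 0.4822 -0.1761  0.013 ] rel 12.6 32.4
recess top [ 0.4684 -0.2053  0.013 ] rel 22.1 1.5
dish front bottom [ 0.5217 -0.2138  0.0127] rel -31.9 0.7
dish top back [ 0.4762 -0.2073  0.0237] rel 14.1 0.6
dish top front [ 0.5102 -0.2122  0.0237] rel -20.3 0.7
tip [503. 428.]
tip [508. 321.]
dish top [404. 481.] bot [404. 447.]
dish top [404. 292.] bot [404. 267.]
recess pred [404. 465.]
recess pred [404. 247.]
scene dish top [287. 227.]
```

Run:
```python
import cv2,numpy as np
cv2.imwrite("pics/w3z.png",cv2.resize(cv2.imread("pics/w3.png")[150:350,270:480],None,fx=3.6,fy=3))
cv2.imwrite("pics/w2z.png",cv2.resize(cv2.imread("pics/w2.png")[150:350,270:480],None,fx=3.6,fy=3))
cv2.imwrite("pics/w6z.png",cv2.resize(cv2.imread("pics/w6.png")[230:530,270:540],None,fx=2.6,fy=2))
```

```text
(no output)
```

View pics/w3z.png

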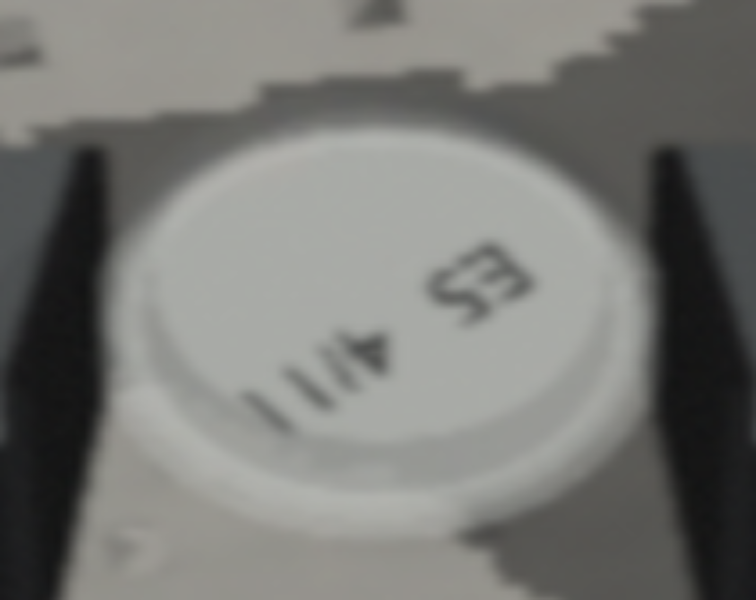

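View pics/w6z.png

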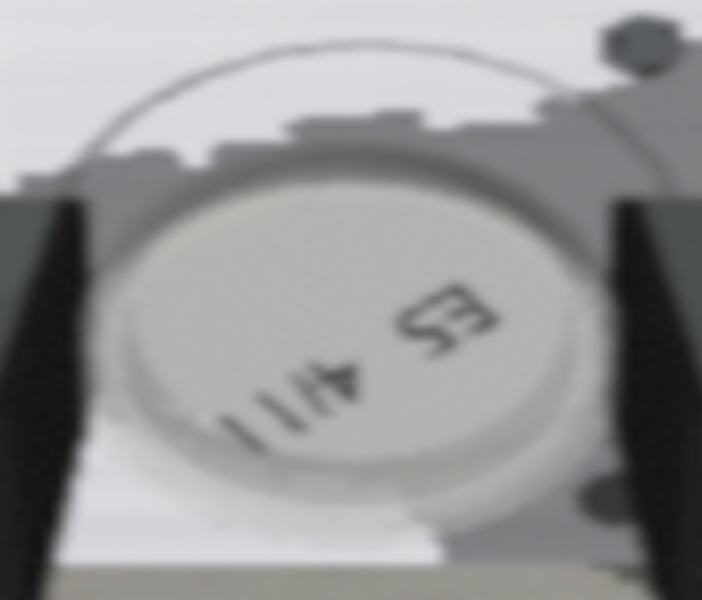

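Run:
```python
from h import *
t0=get_state()["tcp_pos"]; c=calibration("wrist"); X=np.array([-.9895,.1444,0])
# use current camera, heights relative to TCP (tool-fixed camera)
def rel(uv,dz): p=ray("wrist",uv,t0[2]-dz,c); return (p-t0)@X*1e3
for b in(.1704,.1764,.1784):
  print(b,"w3 near",rel((255,150+188/2.4-.3),b),"far",rel((255,150+330/2.4-.3),b-.011))
  print("   w6 near",rel((256,130+300/3.2-.35),b),"far",rel((256,130+502/3.2-.35),b-.011))
for r in(.166,.168,.170): print("tip front",r,rel((290,150+200/2.4-.3),r))
```

```text
0.1704 w3 near 12.257011238145154 far -19.46443596147181
   w6 near 15.148867428485731 far -19.008235682570337
0.1764 w3 near 9.388293249831884 far -24.054121791411237
   w6 near 12.40414803182526 far -23.57669139352962
0.1784 w3 near 8.43205392039413 far -25.58401706805782
   w6 near 11.489241566271751 far -25.099509963849428
tip front 0.166 11.320634535218185
tip front 0.168 10.319532803998651
tip front 0.17 9.31843107277906
```

```bash
python3 -m crank '[[0,0,-4,0,0,0,0.3],[4.7,1.7,0,0,0,0,0.3],[0,0,0,0,0,0,0.3],[0,0,2,0,0,0,0.3],[0,0,1.5,0,0,0,0.3],[0,0,1,0,0,0,0.3],[0,0,0,0,0,0,0.3],[0,0,0,0,0,0,0.3]]' 25
python3 - <<'E'
from h import *
s=get_state();print(s["tcp_pos"],s["wrist_force"],s["finger_gap"])
cv2.imwrite("pics/w7.png",cv2.resize(read_camera("wrist")[130:310,130:370],None,fx=3.2,fy=3.2,interpolation=cv2.INTER_CUBIC))
E
```

```text
clock: 10.7
tcp_pos: [0.4855, -0.2075, 0.1881]
orientation: [-0.0, 0.073, 0.997, -0.0]
wrist_force: [0.2, 0.1, -0.3]
finger_gap: 0.0365
[ 0.48548508 -0.2075465   0.18814784] [ 0.24485734  0.08697602 -0.31530973] 0.03645356909613493
```

View pics/w7.png

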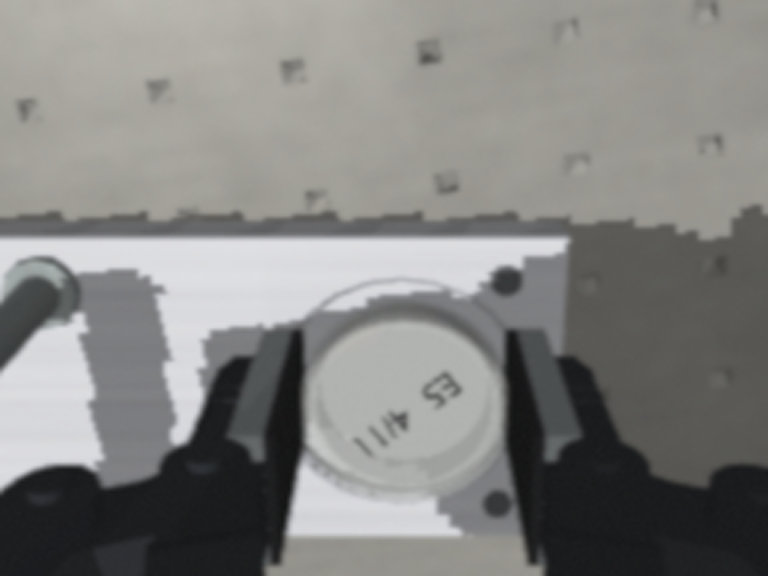

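```bash
python3 -m crank '[[0.4,-0.8,0,0,0,0,0.3],[0,0,0.5,0,0,0,0.3],[0,0,0.5,0,0,0,0.3],[0,0,0.5,0,0,0,0.3],[0,0,0.4,0,0,0,0.3],[0,0,0.3,0,0,0,0.3],[0,0,0,0,0,0,0.3],[0,0,0,0,0,0,0.3]]' 25
python3 -m crank '[[0,0,0.3,0,0,0,0.3],[0,0,0,0,0,0,0.3],[0,0,0.3,0,0,0,0.3],[0,0,0,0,0,0,0.3],[0,0,0,0,0,0,0.3],[0,0,0,0,0,0,0.3],[0,0,0,0,0,0,0.3],[0,0,0,0,0,0,0.3]]' 25
python3 - <<'E'
from h import *
s=get_state();print(s["tcp_pos"],s["wrist_force"],s["finger_gap"])
cv2.imwrite("pics/w8.png",cv2.resize(read_camera("wrist")[130:310,130:370],None,fx=3.2,fy=3.2,interpolation=cv2.INTER_CUBIC))
cv2.imwrite("pics/d8.png",cv2.resize(read_camera("scene")[180:270,220:340],None,fx=6,fy=6,interpolation=cv2.INTER_CUBIC))
E
```

```text
clock: 11.75
tcp_pos: [0.485, -0.2083, 0.186]
orientation: [0.0, 0.073, 0.997, -0.0]
wrist_force: [-0.2, -0.4, 0.1]
finger_gap: 0.0364
clock: 12.75
tcp_pos: [0.485, -0.2083, 0.1855]
orientation: [0.0, 0.073, 0.997, -0.0]
wrist_force: [0.2, -0.2, 1.5]
finger_gap: 0.0369
[ 0.48498181 -0.20829528  0.18546861] [ 0.24808046 -0.233933    1.53769317] 0.036863360506522676
```

View pics/w8.png

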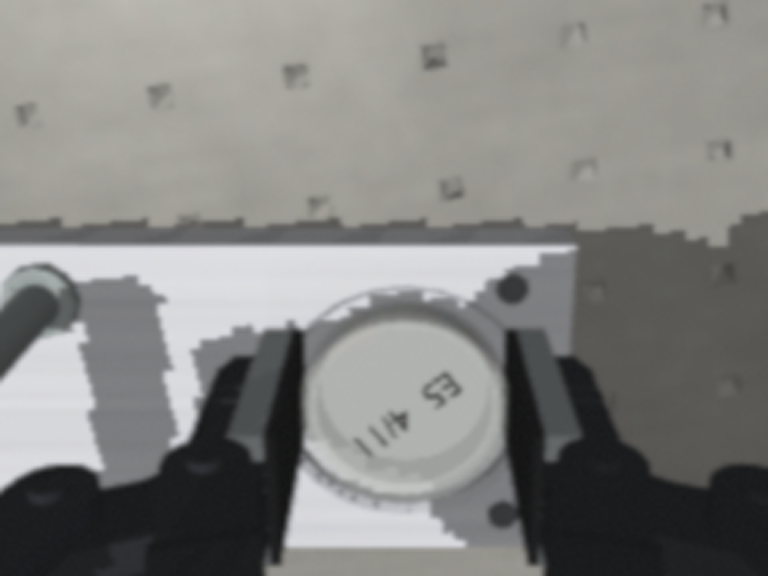

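View pics/d8.png

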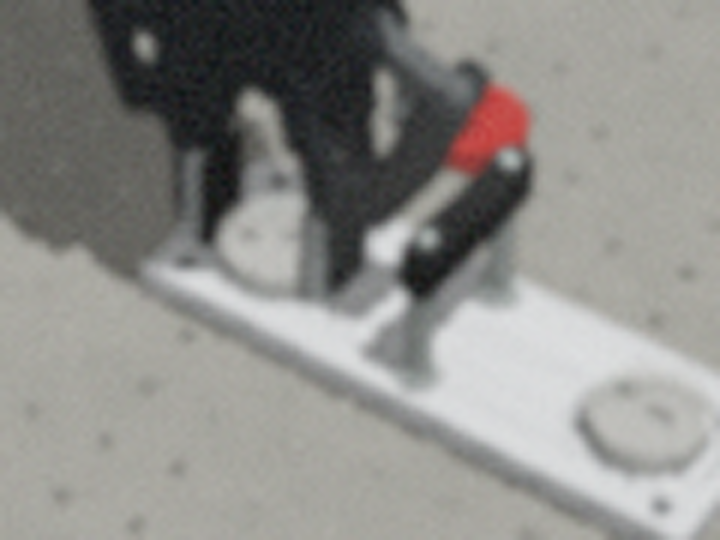

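```bash
python3 -m crank '[[0,0,0,0,0,0,0.46],[0,0,0,0,0,0,0.5],[0,0,0,0,0,0,0.6],[0,0,0,0,0,0,0.6],[0,0,0,0,0,0,0.6],[0,0,-5,0,0,0,0.6],[0,0,-15,0,0,0,0.6],[0,0,-25,0,0,0,0.6]]' 25
python3 -m crank '[[0,0,-25,0,0,0,0.6],[0,-30,-20,0,0,0,0.6],[-5,-34,0,0,0,0,0.6],[0,0,0,0,0,0,0.6],[0,0,0,0,0,0,0.6],[0,0,0,0,0,0,0.6],[0,0,0,0,0,0,0.6],[0,0,0,0,0,0,0.6]]' 25
python3 - <<'E'
from h import *
s=get_state();print(s["tcp_pos"],s["wrist_force"],s["finger_gap"])
cv2.imwrite("pics/w9.png",cv2.resize(read_camera("wrist"),None,fx=1.5,fy=1.5,interpolation=cv2.INTER_CUBIC))
cv2.imwrite("pics/d9.png",cv2.resize(read_camera("scene")[180:280,220:360],None,fx=5,fy=5,interpolation=cv2.INTER_CUBIC))
E
```

```text
clock: 13.85
tcp_pos: [0.4847, -0.2081, 0.2311]
orientation: [-0.001, 0.073, 0.997, 0.0]
wrist_force: [-0.1, -0.4, 0.3]
finger_gap: 0.0513
clock: 14.85
tcp_pos: [0.4807, -0.2718, 0.2753]
orientation: [-0.0, 0.072, 0.997, 0.0]
wrist_force: [0.6, 0.5, 0.0]
finger_gap: 0.0511
[ 0.48067899 -0.27180142  0.27533849] [0.58408551 0.46365326 0.03235613] 0.05111275041192655
```

View pics/w9.png

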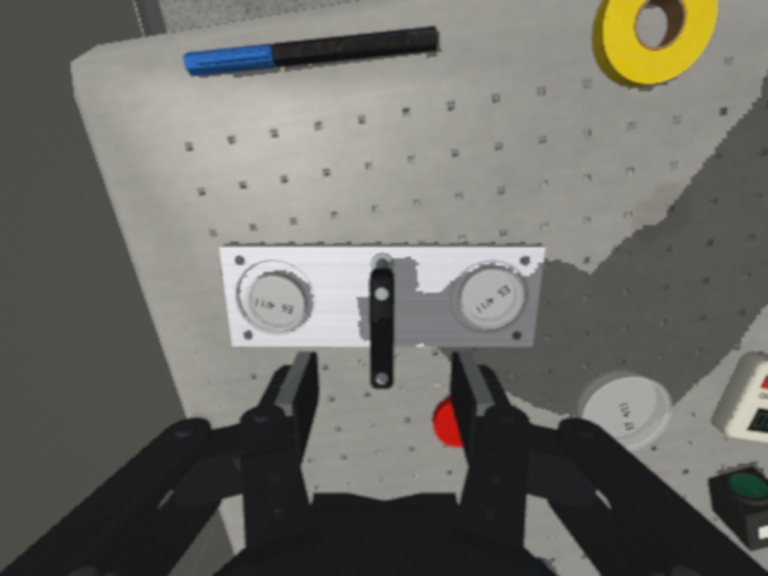

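View pics/d9.png

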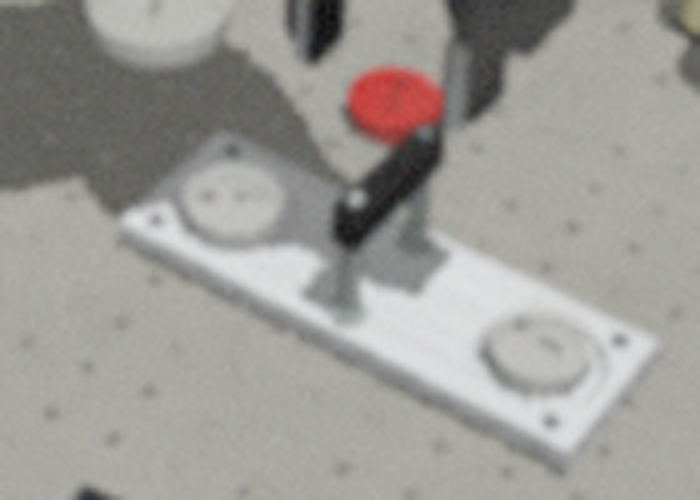

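Run:
```python
from h import *
t=get_state()["tcp_pos"]; X=np.array([-.9895,.1444,0]);Y=np.array([.1444,.9895,0])
for uv in((381.5,294),(381.5,379),(382,271),(381.5,386)):
    p=ray("wrist",(uv[0]/1.5-.2,uv[1]/1.5-.2),.068);print(p,(p-t)@X*1e3,(p-t)@Y*1e3)
```

```text
[ 0.46136609 -0.27046732  0.068     ] 19.34381998628041 -1.2601940376812597
[ 0.50545608 -0.27694684  0.068     ] -25.218864833498493 -1.3050906737230903
[ 0.45048876 -0.26863923  0.068     ] 30.370913391287473 -1.0219947467357076
[ 0.50937806 -0.27752322  0.068     ] -29.18289694824326 -1.3090844121576921
```

```bash
python3 -m crank '[[-0.8,-1.1,10,0,0,0,0.6],[0,0,15,0,0,0,0.6],[0,0,15,0,0,0,0.6],[0,0,12,0,0,0,0.6],[0,0,8,0,0,0,0.6],[0,0,1,0,0,0,0.6],[0,0,0,0,0,0,0.6],[0,0,0,0,0,0,0.6]]' 25
python3 - <<'E'
from h import *
s=get_state();print(s["tcp_pos"],s["wrist_force"],s["finger_gap"])
cv2.imwrite("pics/w10.png",cv2.resize(read_camera("wrist"),None,fx=1.5,fy=1.5,interpolation=cv2.INTER_CUBIC))
E
```

```text
clock: 15.95
tcp_pos: [0.4815, -0.2737, 0.215]
orientation: [0.0, 0.073, 0.997, -0.0]
wrist_force: [0.6, 0.2, -1.1]
finger_gap: 0.0511
[ 0.48150297 -0.27369276  0.21498113] [ 0.56462349  0.16113967 -1.06437698] 0.051128657128006086
```

View pics/w10.png

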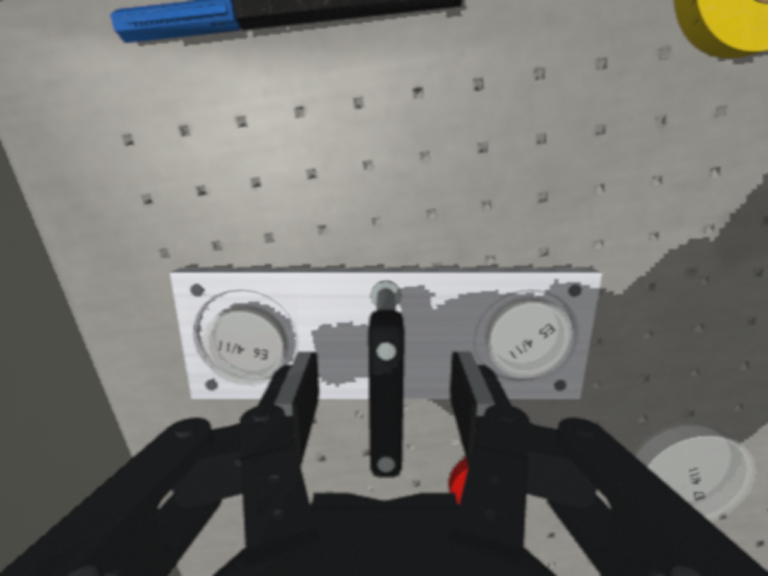

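```bash
python3 -m crank '[[0,0,0.5,0,0,0,0.35],[0,0,0,0,0,0,0.25],[0,0,0,0,0,0,0.15],[0,0,0,0,0,0,0],[0,0,0,0,0,0,0],[0,0,0,0,0,0,0],[0,0,0,0,0,0,0],[0,0,0,0,0,0,0]]' 30
python3 -m crank '[[0,0,0,0,0,0,0],[0,0,0,0,0,0,0],[0,0,0,0,0,0,0],[0,0,0,0,0,0,0],[0,0,-1,0,0,0,0],[0,0,-2,0,0,0,0],[0,0,-3,0,0,0,0],[0,0,-4,0,0,0,0]]' 90
python3 -m crank '[[0,0,-4,0,0,0,0],[0,0,-3,0,0,0,0],[0,0,-2,0,0,0,0],[0,0,-1,0,0,0,0],[0,0,0,0,0,0,0],[0,0,0,0,0,0,0],[0,0,0,0,0,0,0],[0,0,0,0,0,0,0]]' 90
python3 - <<'E'
from h import *
s=get_state();print(s["tcp_pos"],s["wrist_force"],s["ft_torque"],s["finger_gap"])
cv2.imwrite("pics/w11.png",cv2.resize(read_camera("wrist"),None,fx=1.5,fy=1.5,interpolation=cv2.INTER_CUBIC))
cv2.imwrite("pics/d11.png",cv2.resize(read_camera("scene")[160:280,220:370],None,fx=5,fy=5,interpolation=cv2.INTER_CUBIC))
E
```

```text
clock: 17.0
tcp_pos: [0.4813, -0.2735, 0.214]
orientation: [0.0, 0.073, 0.997, -0.0]
wrist_force: [-0.7, 1.3, 3.2]
finger_gap: 0.0108
clock: 18.0
tcp_pos: [0.4811, -0.2734, 0.2237]
orientation: [-0.0, 0.073, 0.997, 0.0]
wrist_force: [0.4, 0.6, -4.2]
finger_gap: 0.0102
clock: 19.0
tcp_pos: [0.4812, -0.2735, 0.2338]
orientation: [-0.0, 0.073, 0.997, -0.0]
wrist_force: [0.6, -0.2, -4.6]
finger_gap: 0.0102
[ 0.4812259  -0.27348058  0.23383284] [ 0.55251884 -0.18275613 -4.62713162] [ 0.01696453  0.03371454 -0.03956033] 0.010247419961857759
```

View pics/w11.png

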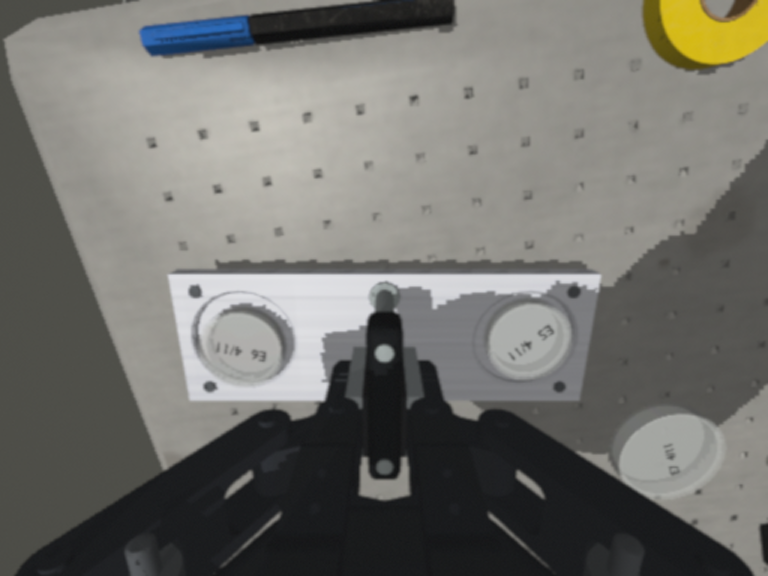

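View pics/d11.png

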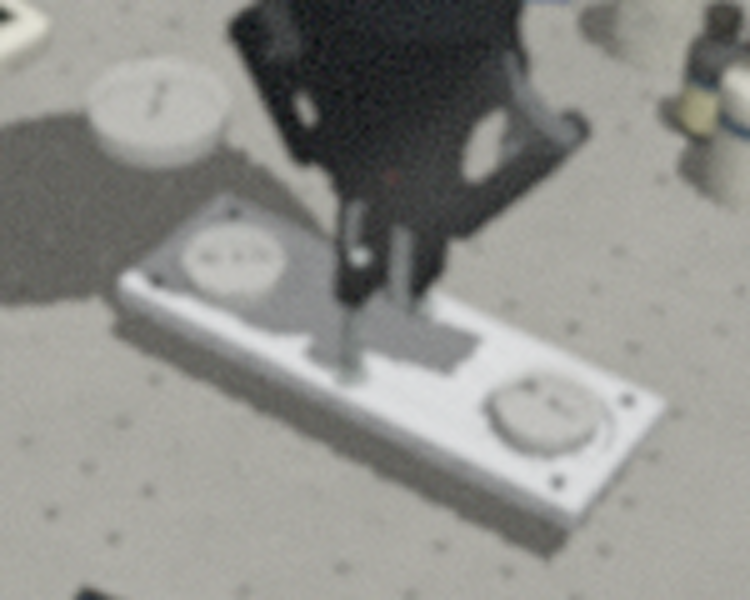

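```bash
python3 -m crank '[[0,0,-4,0,0,0,0],[0,0,-8,0,0,0,0],[0,0,-12,0,0,0,0],[0,0,-14,0,0,0,0],[0,0,-14,0,0,0,0],[0,0,-14,0,0,0,0],[0,0,-14,0,0,0,0],[0,0,-14,0,0,0,0]]' 90
python3 -m crank '[[0,0,-13,0,0,0,0],[0,0,-10,0,0,0,0],[0,0,-7,0,0,0,0],[0,0,-4,0,0,0,0],[0,0,-2,0,0,0,0],[0,0,0,0,0,0,0],[0,0,0,0,0,0,0],[0,0,0,0,0,0,0]]' 90
python3 -m crank '[[0,0,0,0,0,0,0],[0,0,0,0,0,0,0],[0,0,0,0,0,0,0],[0,0,0,0,0,0,0],[0,0,0,0,0,0,0],[0,0,0,0,0,0,0],[0,0,0,0,0,0,0],[0,0,0,0,0,0,0]]' 90
python3 - <<'E'
from h import *
s=get_state();print(s["tcp_pos"],s["wrist_force"],s["ft_torque"],s["finger_gap"],abs(s["qvel"]).max())
cv2.imwrite("pics/w12.png",cv2.resize(read_camera("wrist"),None,fx=1.5,fy=1.5,interpolation=cv2.INTER_CUBIC))
cv2.imwrite("pics/d12.png",cv2.resize(read_camera("scene"),None,fx=1.5,fy=1.5,interpolation=cv2.INTER_CUBIC))
E
```

```text
clock: 20.1
tcp_pos: [0.4812, -0.2735, 0.3289]
orientation: [0.0, 0.073, 0.997, -0.0]
wrist_force: [0.8, 0.2, -4.2]
finger_gap: 0.0103
clock: 21.1
tcp_pos: [0.4812, -0.2734, 0.3636]
orientation: [-0.0, 0.073, 0.997, 0.0]
wrist_force: [0.3, 0.7, -3.4]
finger_gap: 0.0104
clock: 22.1
tcp_pos: [0.4812, -0.2735, 0.3639]
orientation: [0.0, 0.073, 0.997, -0.0]
wrist_force: [-0.6, -0.4, -3.8]
finger_gap: 0.0106
[ 0.48124772 -0.27348768  0.36391551] [-0.58875287 -0.37484378 -3.81343857] [-0.01425787 -0.00764225  0.04012284] 0.010561811443304616 0.0024897474013214965
```

View pics/w12.png

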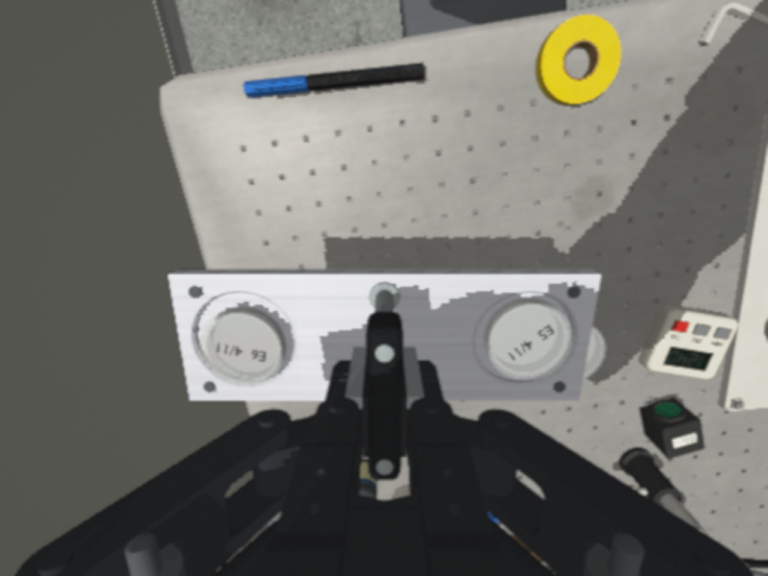

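View pics/d12.png

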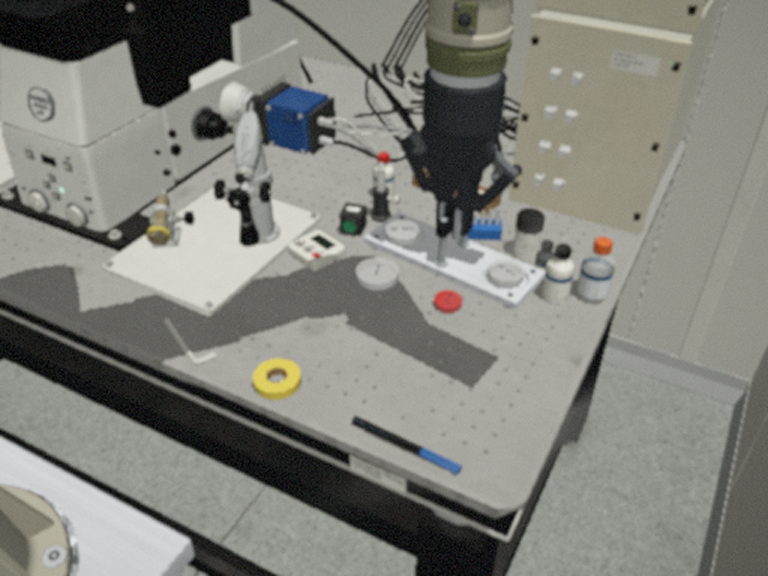

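The carrier hangs level and still, lifted 149.6 mm (TCP z 0.2143 → 0.3639). Both dishes are in their recesses, at (246,342) and (528,338) in the wrist view. The bystanders are where they were.

```bash
python3 -c "
from workcell import *
print(hand_in())"
```

```text
the job is handed in; nothing more can be done
None
```

The loose dish is in the empty recess of the carrier. The arm is holding the loaded carrier by its grip bar, level and still, about 15 cm above the table. I handed it in at about 22 s of the 51 s allowed; the hand-in reports no verdict.

- **Placing the dish:** I set it down onto the recess floor with a contact force of about 1.5 N before opening the fingers. My first wrist-camera reading of its position was about 4.5 mm off, because I had measured the label seen through the clear dish instead of its rim. I caught this just above the plate and corrected it before lowering the dish into the recess.
- **Lifting the carrier:** I gripped the bar with 90 N and kept the tool orientation unchanged all the way up.
- **Last checks:**
  - The lift was 149.6 mm, and joint speeds were about 0.002 rad/s.
  - The load on the wrist was about 3.8 N.
  - The wrist and scene pictures showed both dishes seated and the carrier level.
  - The large dish, red dish, tape roll and pen looked undisturbed.
- **Readings that disagreed:** the finger gap read about 1.5 mm under the true width on both grips (36.7 mm on the 38 mm dish, 10.5 mm on the 12 mm bar). I took this as sensor offset, because neither slipped.

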